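Weigh-in of test kits on the clinic's bench scale

ROBOT

A 6-joint arm with a two-finger parallel gripper is mounted at the origin on the work surface. World frame = base frame: x ahead of the robot, y to its left, z up, the work surface at z = 0. Lengths are in mm, angles in rad, forces in N, time in s.
With the tool pointing down it reaches from about 275 to 825 mm from the base axis. Payload 4.9 kg.
Tool frame: the origin (TCP) lies at the very end of the fingers, on their centre line; the grasp point (between the pads) lies 19 mm behind it; z points along the fingers, y is the line along which they close (so a half turn about z gives the same grasp; the last joint's range is limited). The gripper opens to 85 mm and grips with 20 to 120 N. Pads are 22 mm wide; open, the fingers measure 114 mm over their backs; the gripper's body (76 mm by 85 mm) begins 54 mm behind the grasp point. The pads swing forward as they close: fully open they stand 13 mm farther back than shut.
Start: joints at [-0.134, 0.326, -0.193, 1.052, 0, 1.437], TCP at [550.017, 0.009, 231.281] pointing down, gripper open.
Joint ranges: [-2.65, 2.65], [-0.97, 1.79], [-1.3, 1.35], [-1.93, 2.1], [-1.47, 1.37], [-3.14, 3.14]. Speed limits (rad/s): [2.57, 2.57, 3.14, 3.14, 3.14, 3.14].

INTERFACE

Orientations are given as [roll, pitch, yaw] about the fixed x, y, z axes, in that order (R = Rz(yaw) Ry(pitch) Rx(roll)).
In Python, from bench import bot, solve_ik, imaging gives the robot as it stands. Calls block until the motion is done:
- bot.move_ptp(position, orientation): joint-space move of the TCP to a pose.
- bot.movel(position, rot=None, max_speed=150, threshold=None): straight line of the TCP; rot=None keeps the orientation; max_speed is the mean speed in mm/s. With threshold (N) it stops when the force on the tool has changed by that much, and returns True; else False.
- bot.move_j(angles): joint-space move.
- bot.grip(opening, effort=None): opening from 0.0 (shut) to 1.0 (fully open); effort is the grip in N (None keeps the last); returns when the fingers have stopped.
- bot.dwell(seconds).
- solve_ik(position, orientation): joint angles nearest the present ones, or None.
- bot.get_state(): the state.
- imaging.capture(name): name is "scene" or "side" or "wrist"; returns the picture (420x560x3 uint8, blue, green, red); there is no depth.
- imaging.camera_model(name): a dict with "K" (3x3 intrinsics, pixels), "position" and "rotation" of the camera in the world. Camera axes: x right, y up, looking along -z (the intrinsics and any distortion apply to the point x, -y, -z); pixel columns grow to the right and rows downward; lengths in mm; the calibration is good to about 2 mm. A picture is of the moment at which its call begins: read the wrist's pose just before it. camera_model takes no time and is no camera call; for the wrist camera it gives the pose at the moment of the call.
A pose or a line that the arm cannot do raises bot.IKError and nothing moves.
- bot.sign_off(): hands the job in; it is judged then, once.
The state is a dict: "t": time; "qpos": joint angles; "joint_velocities": joint speeds; "effort": joint torques, N m; "tcp_pos": TCP position; "orientation": TCP orientation; "contact_force": force on the tool from outside, world axes, zero at the start; "wrist_torque": the same for the moment, N m; "opening": opening from 0.0 (shut) to 1.0 (fully open); "gripper_force": force on a finger pad.
Only numpy, scipy, OpenCV 4.12 (cv2) and the standard library are available. Lean on these libraries where they do the work, as an engineer would, in place of code of your own. Each camera call takes 0.05 s, during which the arm holds its last target. There are 200 camera calls.

TASK

Weigh in the test-kit cartons: first hang the ear defenders that were left on the scale over the rail, by the headband with a cup on either side of the bar, and then, with the platform still empty, turn the selector from off (grey) to zero (blue). Next stack all the cartons that are there, lying flat in any order, in one square column on the outline in the middle of the scale, edges flush, and only then turn the selector to count (green). Leave the column standing on the scale and do not disturb the jar, the glove box and the bowl.

Things in the scene. Friction and masses are not known exactly. Their poses are not given: they have to be found in the camera images.
- scale: Bench scale: low weighing platform fixed to the bench, aluminium top 190 x 160 mm (x by y), 50 mm high. Origin on the bench under its centre, z up. A printed black outline on top, centred, with its long side along the scale's x axis, shows where the cartons stand.
- scale_top (a point): Centre of the weighing platform's top face, 50 mm above the bench; axes as the scale.
- console: White console of the scale, fixed, 150 x 140 mm, 45 mm high. Origin on the bench exactly under the selector's axis, z up. Three dots lie 50 mm around that axis: grey (off) on the -x side; blue (zero) 0.75 rad clockwise of it seen from above; green (count) 1.5 rad clockwise of the grey, near +y.
- mode (a joint): Angle of the mode selector in rad, growing clockwise seen from above: 0 = grey dot (off), 0.75 = blue dot (zero), 1.5 = green dot (count). It clicks into a detent at each of these (limits at 0 and 1.5); turning it takes about 0.05 N m; let go near a detent it settles there to within 0.05.
- mode_grip (a point): On the selector's vertical axis, 82 mm above the bench, at grip height. The black grip bar, 57 mm long and 14 thick, stands from 59 to 89 mm above the bench on a 60 mm disc and lies along this point's x axis, its white pointer mark at the -x end. The point turns with the selector; at 0 its axes are the console's.
- rail: Steel hanging rail fixed to the bench: a bar of 14 mm diameter along the rail's y axis, 240 mm long between two posts with 70 mm round feet; the bar's axis is 150 mm above the bench. Origin on the bench under the bar's middle.
- rail_mid (a point): Middle of the bar, on its axis, 150 mm above the bench; axes as the rail.
- muffs: Ear defenders, stiff black headband, two orange cups; 150 mm wide (x, cup to cup), 54 deep (y), 134 tall; at first standing on the scale. Origin between the cups' undersides, z up. Crown block 64 (x) by 26 mm (y), 106 to 134 mm above the origin: grip across the 26. The gap between the cups, 82 mm wide, reaches up to the crown; when hung the bar runs through it along y. 0.24 kg, mostly in the cups.
- crown (a point): Middle of the underside of the crown, 106 mm above the ear defenders' origin, where the bar bears when they hang.
- kit_green: Closed white test-kit carton with green label panel and green stripe, 120 x 66 mm (x by y), 36 mm high, about 0.2 kg, lying flat. Origin at the centre of its underside, z up. May be absent.
- kit_purple: Closed white test-kit carton with purple label panel and purple stripe, 120 x 66 mm (x by y), 40 mm high, about 0.2 kg, lying flat. Origin at the centre of its underside, z up. May be absent.
- kit_orange: Closed white test-kit carton with orange label panel and orange stripe, 120 x 66 mm (x by y), 34 mm high, about 0.2 kg, lying flat. Origin at the centre of its underside, z up. May be absent.
- kit_teal: Closed white test-kit carton with teal label panel and teal stripe, 120 x 66 mm (x by y), 44 mm high, about 0.2 kg, lying flat. Origin at the centre of its underside, z up. May be absent.
- kit_red: Closed white test-kit carton with red label panel and red stripe, 120 x 66 mm (x by y), 38 mm high, about 0.2 kg, lying flat. Origin at the centre of its underside, z up. May be absent.
- jar: Amber jar, 64 mm diameter, 100 mm tall, beyond the work; leave alone. Origin at its underside centre.
- glove_box: Blue glove box, 120 x 220 mm, 70 mm high, at the left; leave alone. Origin at its underside centre.
- bowl: Steel bowl, 100 mm diameter, 40 mm tall, at the right; leave alone. Origin at its underside centre.
Not all that is in view belongs to the job. What is shaped like the kit_red but brown is not meant.

How it is judged (in metres and radians):
On the way, in this order (a step that is already met when the one before it is completed fails the run):
1. the ear defenders hang released over the rail and the platform is empty, the selector still off (z of crown in the frame of rail_mid between 0 and 0.022 m and x of crown in the frame of rail_mid between -0.035 and 0.035 m and y of crown in the frame of rail_mid between -0.1 and 0.1 m and angle between muffs's own z axis and vertical below 0.4 rad and angle between the y axis of muffs and the y axis of rail, either way round below 0.45 rad and linear speed of muffs below 0.05 m/s and contact force between the fingers and muffs below 0.1 N and horizontal distance between each of kit_green, kit_purple, kit_orange, kit_teal, kit_red, muffs and scale_top above 0.1 m and value of joint mode below 0.4 rad), for 0.2 s.
2. the selector is at zero (blue) while the platform is empty (value of joint mode between 0.6 and 0.9 rad and horizontal distance between each of kit_green, kit_purple, kit_orange, kit_teal, kit_red, muffs and scale_top above 0.1 m), for 0.2 s.
3. all cartons present stand in one square column on the scale, released, the selector still at zero (horizontal distance between each of kit_green, kit_purple, kit_orange, kit_teal, kit_red and scale_top below 0.014 m and angle between each of kit_green, kit_purple, kit_orange, kit_teal, kit_red's own z axis and vertical below 0.08 rad and z of each of kit_green, kit_purple, kit_orange, kit_teal, kit_red in the frame of scale_top above -0.005 m and angle between the x axis of each of kit_green, kit_purple, kit_orange, kit_teal, kit_red and the x axis of scale, either way round below 0.15 rad and linear speed of each of kit_green, kit_purple, kit_orange, kit_teal, kit_red below 0.03 m/s and contact force between the fingers and kit_green below 0.1 N and contact force between the fingers and kit_purple below 0.1 N and contact force between the fingers and kit_orange below 0.1 N and contact force between the fingers and kit_teal below 0.1 N and contact force between the fingers and kit_red below 0.1 N and value of joint mode between 0.6 and 0.9 rad), for 0.3 s.
4. the selector is at count (green) with the column standing (horizontal distance between each of kit_green, kit_purple, kit_orange, kit_teal, kit_red and scale_top below 0.014 m and angle between each of kit_green, kit_purple, kit_orange, kit_teal, kit_red's own z axis and vertical below 0.08 rad and z of each of kit_green, kit_purple, kit_orange, kit_teal, kit_red in the frame of scale_top above -0.005 m and angle between the x axis of each of kit_green, kit_purple, kit_orange, kit_teal, kit_red and the x axis of scale, either way round below 0.15 rad and linear speed of each of kit_green, kit_purple, kit_orange, kit_teal, kit_red below 0.03 m/s and contact force between the fingers and kit_green below 0.1 N and contact force between the fingers and kit_purple below 0.1 N and contact force between the fingers and kit_orange below 0.1 N and contact force between the fingers and kit_teal below 0.1 N and contact force between the fingers and kit_red below 0.1 N and value of joint mode between 1.35 and 1.6 rad), for 0.2 s.
At the end, for the whole second after the job is handed in: Ear defenders hang free over the rail, crown within 35 mm of the bar and 0.4 rad of upright; each carton present lies flat and still in one column on the scale, centre within 14 mm of the platform centre, long side within 0.15 rad of the scale's x; selector within 0.15 rad of count (all of step 4 and z of crown in the frame of rail_mid between 0 and 0.022 m and x of crown in the frame of rail_mid between -0.035 and 0.035 m and y of crown in the frame of rail_mid between -0.1 and 0.1 m and angle between muffs's own z axis and vertical below 0.4 rad and angle between the y axis of muffs and the y axis of rail, either way round below 0.45 rad and linear speed of muffs below 0.05 m/s and contact force between the fingers and muffs below 0.1 N); the robot touches nothing.
It fails at once if the jar is shifted by more than 30 mm or tipped (distance of jar from where it was at the start of the episode above 0.03 m or angle between jar's own z axis and vertical above 0.5 rad).
It fails at once if the glove box is shifted by more than 30 mm or tipped (distance of glove_box from where it was at the start of the episode above 0.03 m or angle between glove_box's own z axis and vertical above 0.5 rad).
It fails at once if the bowl is shifted by more than 30 mm or tipped (distance of bowl from where it was at the start of the episode above 0.03 m or angle between bowl's own z axis and vertical above 0.5 rad).
Of kit_green, kit_purple, kit_orange, kit_teal, kit_red only 3 to 5 are there at a start; the rules pass over those that are not, and their reading is None.
At some moment in a run one of kit_green, kit_purple, kit_orange, kit_teal, kit_red may be knocked a few centimetres aside while the robot is not near it.
Once in a run the grip may slacken for a moment while it holds something.
It also fails if it takes over 210 s, if anything falls off the work surface, if the arm or the gripper's body presses on something with over 40 N, if the wrist force passes 120 N, or if a joint passes its speed limit or range.

## Working session

There is one attempt and no reset: what is moved stays moved. The work goes in short steps, each a Python script; the robot and the scene stay as the last script left them, time stands still between calls to the robot, and variables do not carry over. Pictures are saved under pics/ and viewed, at most 14 in all, crops included, and the job is handed in when it is done.

```bash
ls; mkdir -p pics; python3 - <<'E'
from bench import bot, imaging
import cv2, numpy as np
np.set_printoptions(suppress=True,precision=4)
for n in ("scene","side","wrist"):
    m=imaging.camera_model(n); print(n,m)
    cv2.imwrite(f"pics/{n}0.png",imaging.capture(n))
print(bot.get_state())
E
```

```text
pics
scene {'K': array([[488.2063,   0.    , 277.1374],
       [  0.    , 488.2063, 207.4082],
       [  0.    ,   0.    ,   1.    ]]), 'position': array([1179.2477,  599.2658, 1582.4493]), 'rotation': array([ 0.5265, -0.0053,  2.2852])}
side {'K': array([[438.5741,   0.    , 276.7585],
       [  0.    , 438.5741, 207.2065],
       [  0.    ,   0.    ,   1.    ]]), 'position': array([ 151.6986, 1074.6585, 1092.4259]), 'rotation': array([ 0.8411, -0.0112, -2.7883])}
wrist {'K': array([[318.3855,   0.    , 275.1742],
       [  0.    , 318.3855, 214.322 ],
       [  0.    ,   0.    ,   1.    ]]), 'position': array([550.2013,  71.5135, 372.3252]), 'rotation': array([-0.2824,  0.0019, -0.0008])}
{'t': 0.15, 'qpos': array([-0.1342,  0.3267, -0.1933,  1.052 ,  0.    ,  1.4366]), 'joint_velocities': array([-0.0012, -0.0028,  0.0023,  0.0002, -0.0007,  0.0017]), 'effort': array([  0.001 , -44.3704,  26.2665,   0.0104,  -0.0001,  -0.    ]), 'tcp_pos': array([549.5878,   0.0652, 230.7151]), 'orientation': array([-3.1404, -0.0002,  1.5708]), 'contact_force': array([-0.2208, -0.0868, -0.0911]), 'wrist_torque': array([-0.0002,  0.0114, -0.0119]), 'gripper_force': 0.0, 'opening': 0.9997019510673646}
```

View pictures.

View pics/scene0.png

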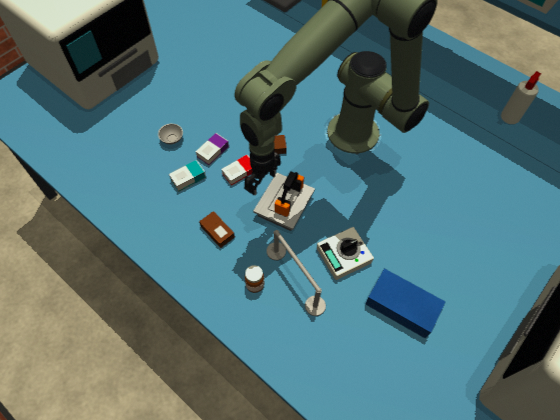

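View pics/side0.png

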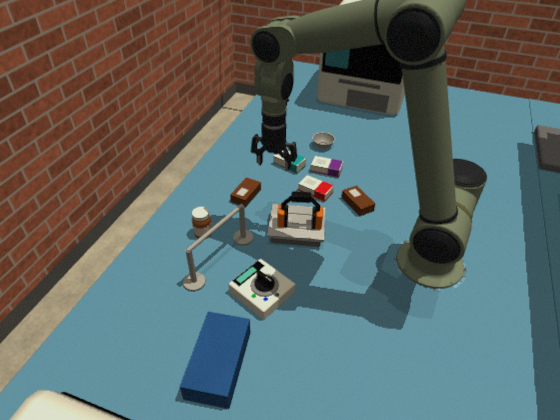

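```bash
cat > h.py <<'E'
import numpy as np, cv2, json, os
from scipy.spatial.transform import Rotation as R
from bench import bot, solve_ik, imaging
np.set_printoptions(suppress=True,precision=3)
def shot(name,tag):
    m=imaging.camera_model(name); im=imaging.capture(name)
    cv2.imwrite(f"pics/{tag}.png",im)
    json.dump({k:np.asarray(v).tolist() for k,v in m.items()},open(f"pics/{tag}.json","w"))
    return im
def cam(tag):
    m=json.load(open(f"pics/{tag}.json")); return {k:np.array(v) for k,v in m.items()}
def ray(m,uv):
    d=np.linalg.solve(m["K"],[uv[0],uv[1],1.]); d=d*[1,-1,-1]
    return m["position"],R.from_euler("xyz",m["rotation"]).apply(d)
def onz(m,uv,z):
    p,d=ray(m,uv); return p+d*(z-p[2])/d[2]
def tri(obs):
    A=np.zeros((3,3));b=np.zeros(3);L=[]
    for m,uv in obs:
        p,d=ray(m,uv); d=d/np.linalg.norm(d); P=np.eye(3)-np.outer(d,d); A+=P;b+=P@p;L.append((P,p))
    x=np.linalg.solve(A,b); return x,[float(np.linalg.norm(P@(x-p))) for P,p in L]
def proj(m,X):
    c=R.from_euler("xyz",m["rotation"]).inv().apply(np.atleast_2d(X)-m["position"])*[1,-1,-1]
    q=c@m["K"].T; return q[:,:2]/q[:,2:]
def down(yaw): return [np.pi,0,yaw]   # tool x axis along yaw; y = closing line
E
python3 - <<'E'
from h import *
for n in("scene","side"):
    m=imaging.camera_model(n); json.dump({k:np.asarray(v).tolist() for k,v in m.items()},open(f"pics/{n}0.json","w"))
S,D=cam("scene0"),cam("side0")
for n,a,b in [("teal",(187,175),(290,161)),("purple",(212,148),(326,166)),("red",(240,168),(315,187)),("brownA",(280,144),(358,200)),("brownB",(217,229),(246,191)),
 ("scale",(284,200),(297,222)),("crown",(291,182),(299,198)),("knob",(349,246),(264,279)),("postA",(277,236),(242,206)),("postB",(316,290),(190,249)),("jar",(254,272),(201,215)),("bowl",(171,133),(323,138)),("glove",(405,302),(217,357)),
 ("footA",(277,251),(242,237)),("footB",(316,305),(193,283))]:
    print(n,*tri([(S,a),(D,b)]))
E
```

```text
teal [ 605.107 -347.502   17.194] [0.8100286706166268, 0.8100286706166322]
purple [ 453.3   -361.707   22.995] [0.3808310609661916, 0.38083106096638986]
red [ 454.384 -207.81    29.629] [1.2655719852688694, 1.2655719852688188]
brownA [ 280.461 -154.695   58.644] [0.7157427365010307, 0.7157427365009922]
brownB [697.215 -95.228  21.53 ] [2.3370834579731214, 2.3370834579731876]
scale [455.679  15.929  41.031] [1.1116141357621332, 1.1116141357621667]
crown [446.73   37.233 171.356] [0.005330458692963611, 0.005330458693088309]
knob [462.271 313.58   71.238] [2.4533610239246606, 2.4533610239247046]
postA [619.03  121.072 144.193] [8.673270675977443, 8.673270675977282]
postB [684.58  339.573 141.357] [2.890731310910273, 2.890731310910162]
jar [754.195 141.097  86.375] [2.0586390117508153, 2.0586390117509237]
bowl [ 515.621 -527.396   42.249] [1.2431023954114777, 1.2431023954116585]
glove [491.239 570.373  39.139] [0.47232174197009674, 0.47232174196979265]
footA [617.88  122.652   9.939] [0.9055749481818799, 0.9055749481820673]
footB [681.798 352.004   3.912] [1.662930043759119, 1.662930043759248]
```

```bash
python3 - <<'E'
from h import *
for tag,p,y in [("A1",(500,-190,330),1.57),("A2",(430,-250,330),0.0),("B1",(540,130,330),1.57),("B2",(480,180,330),0.0)]:
    try:
        bot.move_ptp(p,down(y)); bot.dwell(.3); im=shot("wrist",tag)
        cv2.imwrite(f"pics/{tag}b.png",cv2.resize(im,(800,600),interpolation=cv2.INTER_CUBIC))
        print(tag,bot.get_state()["t"],cam(tag)["position"],cam(tag)["rotation"],bot.get_state()["qpos"])
    except bot.IKError as e: print(tag,e)
E
```

```text
A1 1.3833 [ 500.727 -117.55   471.217] [-0.282  0.001  0.   ] [-0.5    0.253 -0.042  1.276  0.     1.07 ]
A2 2.9917 [ 501.623 -249.376  471.689] [-0.284  0.001 -1.571] [-0.675  0.18  -0.135  1.256  0.     2.466]
B1 4.8083 [540.788 200.69  471.779] [-0.283  0.    -0.003] [ 0.102  0.293  0.013  1.29  -0.     1.675]
B2 8.9667 [551.504 180.453 471.723] [-0.284  0.001 -1.572] [ 0.215  0.209 -0.098  1.263  0.    -2.927]
```

View pics/A1b.png

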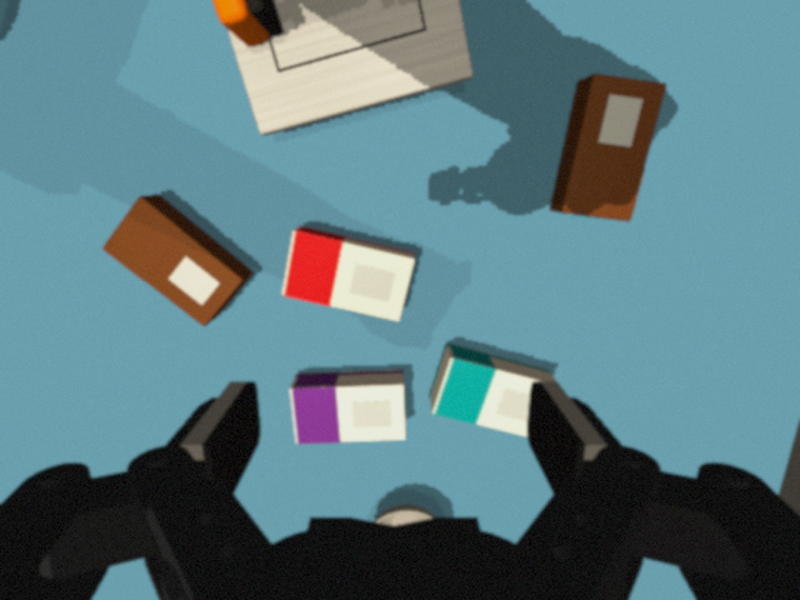

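View pics/A2b.png

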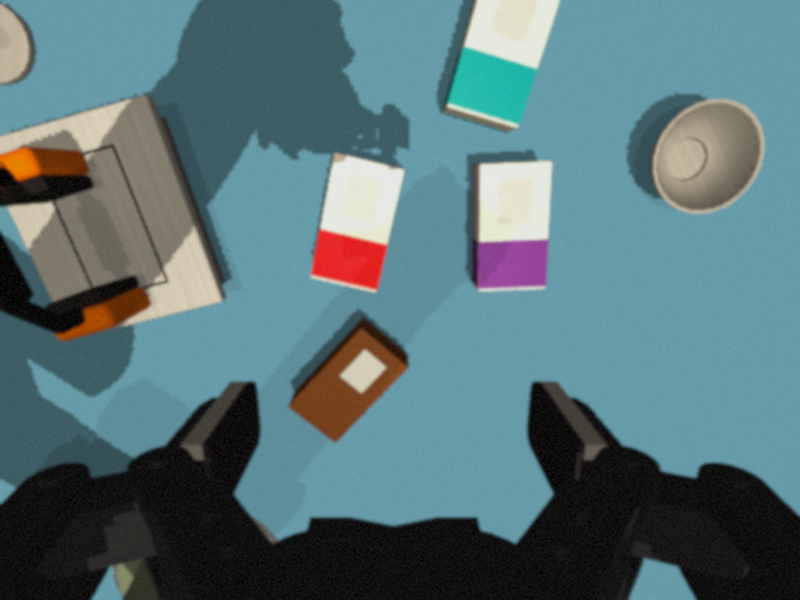

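View pics/B1b.png

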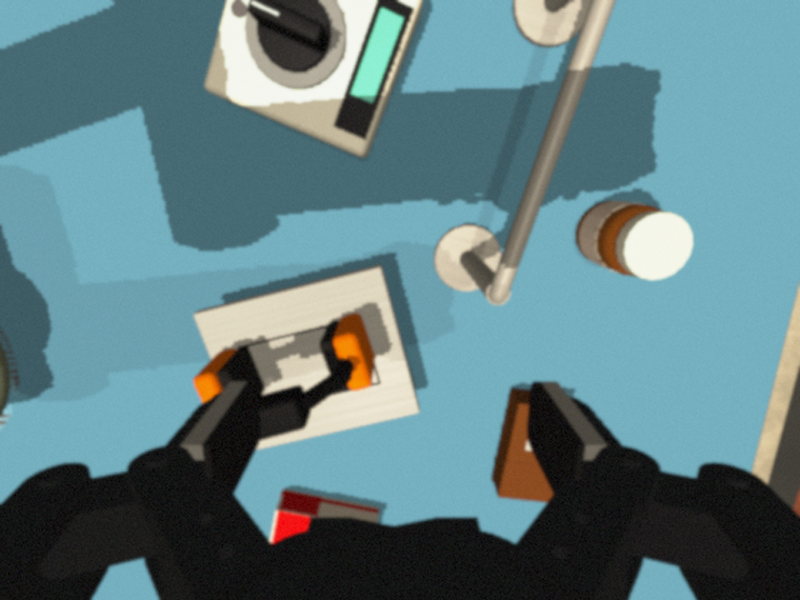

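View pics/B2b.png

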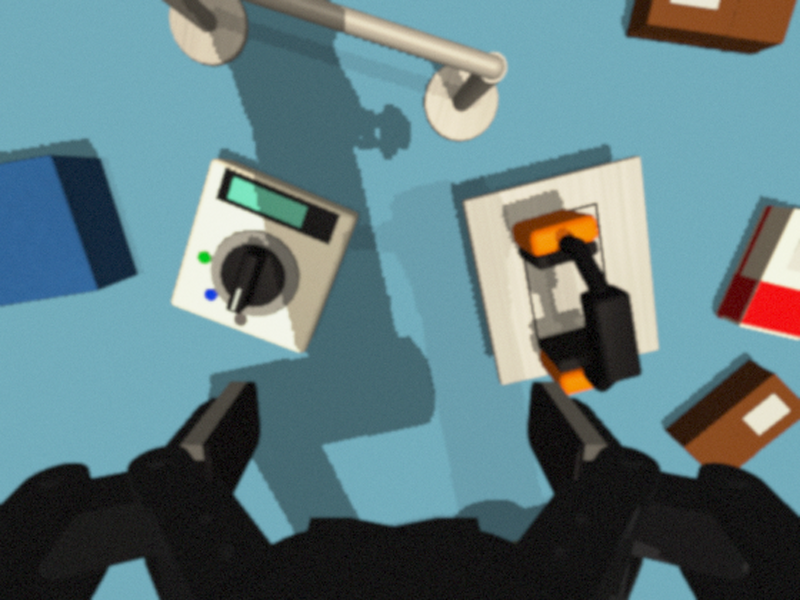

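```bash
python3 - <<'E'
from h import *
T=[]
for tag,p,y in [("M1",(447,37,280),0.0),("M2",(447,37,280),1.57),("K1",(462,300,200),0.0),("K2",(462,300,200),1.57)]:
    try:
        bot.move_ptp(p,down(y)); bot.dwell(.3); im=shot("wrist",tag)
    except bot.IKError as e: print(tag,e); im=np.zeros((420,560,3),np.uint8)
    c=im[0:300,80:480]; T.append(c)
cv2.imwrite("pics/C.png",np.vstack([np.hstack(T[:2]),np.hstack(T[2:])]))
print(bot.get_state()["t"])
E
```

```text
24.0667
```

View pics/C.png

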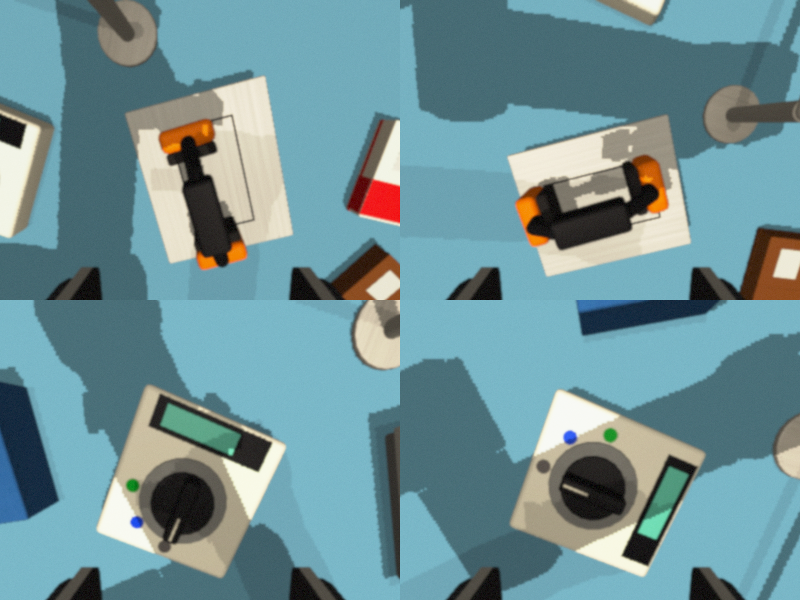

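```bash
cat > fit.py <<'E'
from h import *
from scipy.optimize import least_squares
def rect(L,W): return {"pp":(L/2,W/2),"pm":(L/2,-W/2),"mm":(-L/2,-W/2),"mp":(-L/2,W/2)}
def fitpts(model,obs,x0):
    """model name->(x,y) local; obs list (tag,name,u,v) native px; returns x,y,z,yaw"""
    C={t:cam(t) for t,*_ in obs}
    def W(p,n):
        a=model[n]; c,s=np.cos(p[3]),np.sin(p[3]); return [p[0]+c*a[0]-s*a[1],p[1]+s*a[0]+c*a[1],p[2]]
    f=lambda p:np.concatenate([(proj(C[t],W(p,n))[0]-[u,v]) for t,n,u,v in obs])
    r=least_squares(f,x0,loss="soft_l1",f_scale=1.5); return r.x,np.sqrt(np.mean(r.fun**2))
E
cat > f1.py <<'E'
from fit import *
def comp(t,pts):
    du,dv={"M1":(80,0),"M2":(-320,0),"K1":(80,-300),"K2":(-320,-300)}[t]
    return [(t,n,u+du,v+dv) for n,u,v in pts]
def big(t,pts): return [(t,n,u*.7,v*.7) for n,u,v in pts]
print("scale",*fitpts(rect(190,160),comp("M1",[("pp",125,114),("pm",266,76),("mm",292,234),("mp",170,264)])+comp("M2",[("mp",508,155),("pp",668,114),("pm",690,243),("mm",545,276)]),[455,16,50,.25]))
print("crown",*fitpts(rect(64,26),comp("M1",[("pp",186,183),("pm",214,178),("mm",229,250),("mp",200,259)])+comp("M2",[("mp",552,219),("pp",625,199),("pm",631,228),("mm",556,250)]),[447,37,184,.25]))
a=.75;dots={"grey":(-50,0),"blue":(-50*np.cos(a),50*np.sin(a)),"green":(-50*np.cos(2*a),50*np.sin(2*a))}
print("console",*fitpts(dots,comp("K1",[("green",133,485),("blue",137,522),("grey",164,546)])+comp("K2",[("grey",543,466),("blue",570,437),("green",610,435)]),[462,313,45,-.29]))
print("consrect",*fitpts(rect(150,140),comp("K1",[("pp",149,385),("pm",286,444),("mm",222,577),("mp",97,530)])+comp("K2",[("mp",558,390),("pp",705,453),("pm",645,577),("mm",510,526)]),[462,313,45,-.29]))
print("red",*fitpts(rect(120,66),big("A1",[("mp",296,231),("mm",286,297),("pp",414,257),("pm",400,321)])+big("A2",[("pp",333,153),("pm",404,168),("mm",377,291),("mp",311,276)]),[454,-208,38,-.2]))
print("purple",*fitpts(rect(120,66),big("A1",[("mp",291,388),("pp",404,383),("pm",406,440),("mm",296,444)])+big("A2",[("pp",481,162),("pm",551,160),("mm",546,289),("mp",478,290)]),[453,-360,40,0]))
print("teal",*fitpts(rect(120,66),big("A1",[("mp",451,354),("mm",432,412),("pm",526,437)])+big("A2",[("mp",448,104),("mm",518,128)]),[605,-347,44,-.2]))
B1,B2,S,D,M1,M2=[cam(t) for t in("B1","B2","scene0","side0","M1","M2")]
s=.7
print("barend",tri([(B1,(497*s,292*s)),(B2,(493*s,67*s))]),"footA",tri([(B1,(468*s,257*s)),(B2,(461*s,102*s)),(M1,(127+80,33)),(M2,(733-320,114))]),"footB",tri([(B1,(547*s,8*s)),(B2,(207*s,22*s))]))
print("bar line at z150", onz(B2,(345*s,20*s),150), onz(B1,(603*s,20*s),150), onz(B1,(550*s,150*s),150), onz(B2,(420*s,42*s),150))
E
python3 f1.py
```

```text
scale [455.232  16.179  45.703   0.241] 0.7725437267539037
crown [442.965  28.204 174.293   0.236] 1.961398341888727
console [459.675 312.512  43.811  -0.399] 0.19019375224091398
consrect [470.785 306.713  34.609  -0.391] 1.0537872859931248
red [ 455.756 -214.209   32.794   -0.216] 0.9933608258511487
purple [ 452.773 -363.528   36.986    0.039] 0.5975587842815919
teal [ 608.743 -350.523   23.264   -0.313] 1.7232337012194434
barend (array([620.18 , 113.511, 133.358]), [0.002828736743576678, 0.002828736743639416]) footA (array([617.151, 117.455,   8.239]), [1.1110621500823321, 1.2935485472006956, 0.6618342722335482, 0.928411703143366]) footB (array([661.412, 323.329,  73.532]), [2.4843942166822446, 2.484394216682442])
bar line at z150 [643.33  210.541 150.   ] [671.691 292.448 150.   ] [645.823 215.863 150.   ] [631.079 163.655 150.   ]
```

```bash
cat >> h.py <<'E'
pi=np.pi
def st(msg=""):
    s=bot.get_state(); print(msg,"t",round(s["t"],1),"tcp",s["tcp_pos"],"F",s["contact_force"],"grip",round(s["gripper_force"],1),"open",round(s["opening"],3)); return s
E
python3 - <<'E'
from h import *
y=.236+pi
bot.move_ptp((443,28,270),down(y)); 
print(bot.movel((443,28,161),max_speed=120,threshold=8)); st("down")
bot.grip(0.0,80); s=st("grip")
bot.movel((443,28,315),max_speed=150); st("lift")
shot("wrist","G1"); shot("side","G2")
a=cv2.resize(cv2.imread("pics/G1.png"),(400,300)); b=cv2.imread("pics/G2.png")[80:380,130:530]
cv2.imwrite("pics/G.png",np.hstack([a,b]))
E
```

```text
False
down t 27.1 tcp [443.542  27.977 161.549] F [ 0.417  0.218 -0.06 ] grip 0.0 open 0.999
grip t 27.7 tcp [443.497  27.767 161.536] F [-0.181 -0.341  4.276] grip 80.4 open 0.284
lift t 28.9 tcp [442.316  28.087 313.935] F [ 0.562  0.418 -2.953] grip 79.5 open 0.286
```

View pics/G.png

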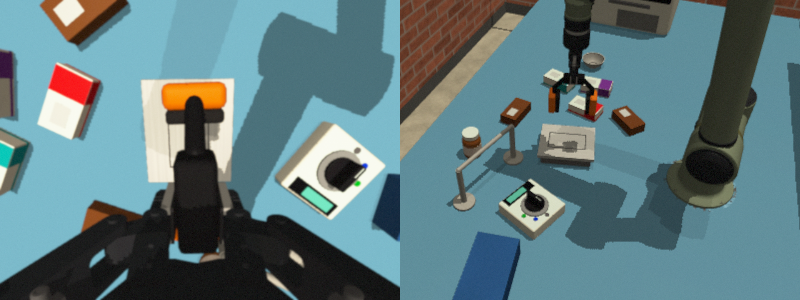

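```bash
python3 - <<'E'
from h import *
y=-.295+pi; P=(651,234)
bot.movel((560,140,315),rot=down(y),max_speed=150); bot.movel((*P,315),max_speed=150); s=st("over")
print(bot.movel((*P,170),max_speed=110,threshold=8)); st("near")
print(bot.movel((*P,158),max_speed=25,threshold=2.5)); st("touch")
shot("side","H0")
bot.grip(0.75); bot.dwell(.3); st("rel")
bot.movel((*P,260),max_speed=150); bot.dwell(.2); st("up")
shot("wrist","H1"); shot("side","H2")
a=cv2.imread("pics/H1.png")[0:400,80:480]; b=cv2.resize(cv2.imread("pics/H2.png")[180:330,150:300],(400,400),interpolation=cv2.INTER_CUBIC)
cv2.imwrite("pics/H.png",np.hstack([a,b]))
E
```

```text
over t 31.3 tcp [650.674 233.596 315.032] F [ 0.5   -0.195 -4.233] grip 79.5 open 0.286
False
near t 32.7 tcp [651.552 234.159 170.925] F [ 0.325 -0.751 -3.648] grip 79.5 open 0.29
True
touch t 33.1 tcp [651.429 234.117 162.467] F [ 0.109 -0.196  4.313] grip 80.4 open 0.282
rel t 33.9 tcp [650.309 233.858 160.655] F [-0.942  0.542  0.595] grip 0.0 open 0.752
up t 34.9 tcp [650.392 233.838 258.599] F [ 0.29  -0.181 -0.031] grip 0.0 open 0.748
```

View pics/H.png

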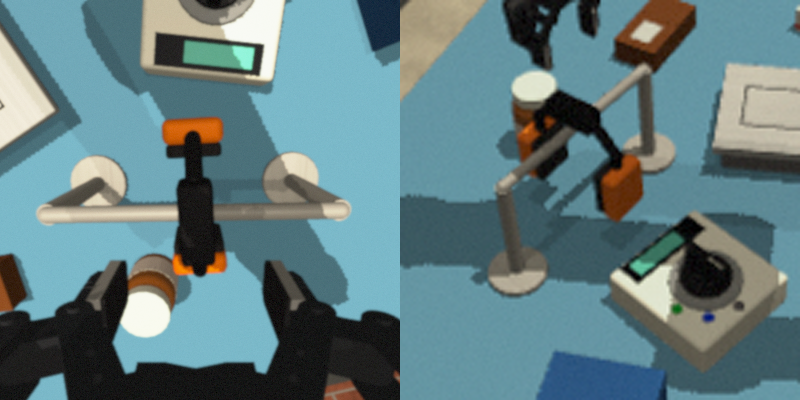

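```bash
cat > turn.py <<'E'
from h import *
import sys
a,b=float(sys.argv[1]),float(sys.argv[2]); P=(459.7,312.5); y0=-.397+pi
bot.movel((*bot.get_state()["tcp_pos"][:2],260)); bot.grip(.6)
bot.move_ptp((*P,150),down(y0-a)); print(bot.movel((*P,66),max_speed=80,threshold=6)); st("down")
bot.grip(0.0,40); st("grip")
bot.move_ptp((*P,66),down(y0-b)); bot.dwell(.2); s=st("turned"); print(s["wrist_torque"],s["qpos"][5])
bot.grip(.6); bot.dwell(.3); bot.movel((*P,220),max_speed=150); st("up")
E
python3 turn.py 0 .75; python3 - <<'E'
from h import *
bot.move_ptp((480,-240,330),down(pi)); bot.dwell(.3); shot("wrist","A3"); bot.move_ptp((500,-300,330),down(pi/2)); bot.dwell(.3); shot("wrist","A4");st(); shot("side","Z")
b=cv2.resize(cv2.imread("pics/Z.png")[240:330,215:335],(800,600),interpolation=cv2.INTER_CUBIC)[:500]
a=[cv2.imread(f"pics/A{i}.png")[0:300,80:480] for i in(3,4)]
cv2.imwrite("pics/A34.png",np.vstack([np.hstack(a),np.hstack([cv2.resize(b,(400,250)),np.zeros((250,400,3),np.uint8)])]))
E
```

```text
False
down t 37.7 tcp [460.124 312.741  66.516] F [ 0.158 -0.345  0.395] grip 0.0 open 0.599
grip t 38.1 tcp [459.789 312.168  66.528] F [-2.231 -3.006  6.814] grip 39.7 open 0.156
turned t 39.1 tcp [459.748 312.07   66.512] F [-1.775 -2.554  6.202] grip 39.8 open 0.156
[-0.553  0.343 -0.017] 1.6112637422355334
up t 41.0 tcp [459.124 312.186 219.038] F [ 0.622 -0.03  -0.201] grip 0.0 open 0.604
 t 45.1 tcp [ 500.004 -299.915  330.057] F [-0.518  0.259 -0.783] grip 0.0 open 0.6
```

View pics/A34.png

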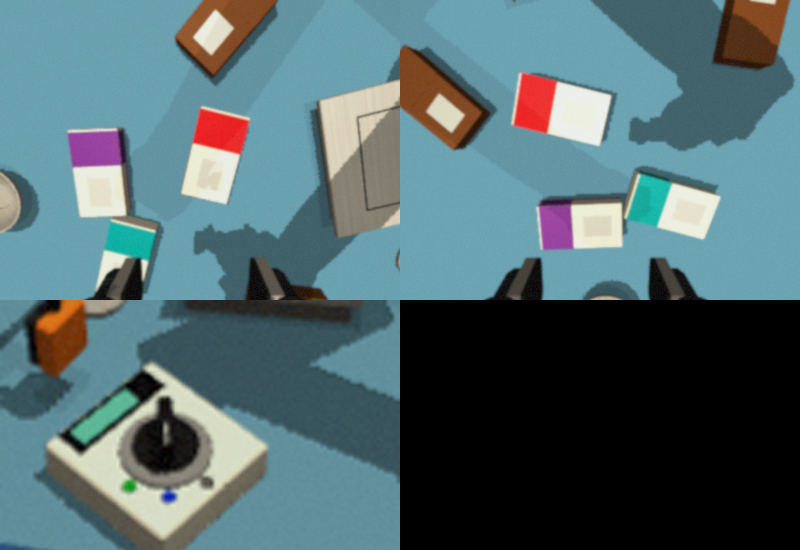

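```bash
cat > f2.py <<'E'
from fit import *
def c(t,pts):
    du={"A3":80,"A4":-320}[t]; return [(t,n,u+du,v) for n,u,v in pts]
for z,(nm,o,x0) in [(38,("red",c("A4",[("mp",519,73),("pp",611,93),("pm",604,145),("mm",513,126)])+c("A3",[("mm",202,107),("mp",249,117),("pp",228,204),("pm",182,193)]),[455,-214,38,-.2])),
 (40,("purple",c("A4",[("mp",538,207),("pp",621,203),("pm",623,246),("mm",541,250)])+c("A3",[("mm",68,130),("mp",122,129),("pp",127,215),("pm",80,217)]),[453,-363,40,0])),
 (44,("teal",c("A4",[("mp",637,175),("pp",719,187),("pm",706,239),("mm",628,218)])+c("A3",[("mm",106,222),("mp",157,235)]),[600,-350,44,-.25]))]:
    p,e=fitpts(rect(120,66),o,x0); print(nm,p,e)
E
python3 f2.py
```

```text
red [ 456.081 -212.73    32.336   -0.204] 1.0898235891387458
purple [ 479.384 -372.958   34.672    0.036] 1.3847638755010814
teal [ 610.086 -341.309   40.873   -0.209] 2.760860955837239
```

```bash
cat > stack.py <<'E'
from h import *
import sys
# args: x y yaw h base tag
x,y,w,h,base=map(float,sys.argv[1:6]); tag=sys.argv[6]
SC=(455.2,16.2); SW=.241+pi; d=h-32
p=bot.get_state()["tcp_pos"]
if p[2]<240: bot.movel((*p[:2],240))
bot.grip(1.0); bot.move_ptp((x,y,150),down(w+pi)); shot("wrist",tag+"_pre")
print(bot.movel((x,y,d),max_speed=100,threshold=6)); g=st("down")["tcp_pos"][2]
bot.grip(0.0,100); st("grip")
T=base+g+60
bot.movel((x,y,T),max_speed=130); st("lift")
shot("wrist",tag+"_lift")
bot.movel((*SC,T),rot=down(SW),max_speed=130); bot.dwell(.2); st("over"); shot("wrist",tag+"_over")
bot.movel((*SC,base+g+8),max_speed=100); st("near")
print(bot.movel((*SC,base+g-5),max_speed=20,threshold=3)); s=st("touch"); print("contact dz",s["tcp_pos"][2]-g-base)
E
cat > rel.py <<'E'
from h import *
import sys
bot.grip(1.0); bot.dwell(.3); p=bot.get_state()["tcp_pos"]
bot.movel((455.2,16.2,p[2]+4)); bot.movel((455.2,16.2,290),max_speed=120); bot.dwell(.2); shot("wrist",sys.argv[1]); st("rel")
E
python3 stack.py 456 -212.7 -.204 38 50 red
```

```text
False
down t 48.4 tcp [ 456.455 -212.973    6.521] F [-0.804  0.02   0.385] grip 0.0 open 1.003
grip t 48.7 tcp [ 456.491 -213.308    7.219] F [-2.011 -0.291  8.892] grip 110.9 open 0.75
lift t 49.7 tcp [ 455.373 -212.283  115.716] F [-0.169  0.292 -2.228] grip 109.8 open 0.751
over t 51.9 tcp [455.241  15.831 116.504] F [ 0.044 -0.435 -1.55 ] grip 109.8 open 0.751
near t 52.6 tcp [455.436  16.155  64.732] F [ 0.962 -0.441 -1.537] grip 109.9 open 0.752
True
touch t 53.0 tcp [455.604  16.16   57.235] F [-0.774  0.916  5.793] grip 110.5 open 0.751
contact dz 0.7139723327328866
```

```bash
python3 rel.py red_done; python3 - <<'E'
from h import *
bot.move_ptp((500,-300,330),down(pi/2)); bot.dwell(.3); shot("wrist","A5"); st()
a=[cv2.imread(f"pics/{i}.png")[0:300,80:480] for i in("red_done","A5","red_lift","red_over")]
cv2.imwrite("pics/R.png",np.vstack([np.hstack(a[:2]),np.hstack(a[2:])]))
E
```

```text
rel t 56.3 tcp [455.072  16.209 289.786] F [0.024 0.877 0.048] grip 0.0 open 1.001
 t 57.8 tcp [ 500.224 -299.34   330.17 ] F [-0.635  0.204 -0.847] grip 0.0 open 1.0
```

View pics/R.png

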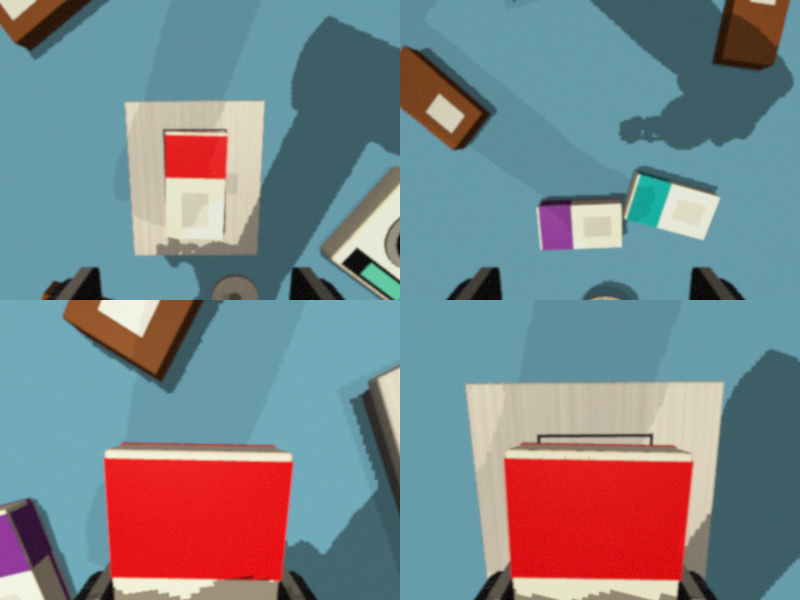

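```bash
cat > f3.py <<'E'
from fit import *
def go(tag,box,z,scale=None,L=120,W=66):
    o=[(tag,n,u+80,v) for n,(u,v) in zip(["mm","mp","pp","pm"],box)]
    q=lambda p:p
    m=cam(tag); P=np.array([onz(m,(u,v),z) for _,_,u,v in o]); c=P[:,:2].mean(0)
    d=P[2:,:2].mean(0)-P[:2,:2].mean(0) ; print(tag,z,"centre",c,"yaw",np.arctan2(d[1],d[0]),"len",np.linalg.norm(d)) if False else None
    d=(P[2]+P[3]-P[0]-P[1])[:2]/2; print(tag,z,"centre",c,"yaw",np.arctan2(d[1],d[0]),"len",np.linalg.norm(d))
if __name__=="__main__":
    go("red_done",[(166,133),(228,133),(224,240),(165,240)],88)
    go("red_done",[(125,102),(265,100),(259,255),(135,255)],50)
E
python3 f3.py; python3 stack.py 479.4 -373 .036 40 88 purple
```

```text
red_done 88 centre [455.047  17.466] yaw 0.21765996344368682 len 119.31884445208418
red_done 50 centre [455.511  18.146] yaw 0.25411878950331174 len 188.2980988842139
False
down t 61.2 tcp [ 479.849 -373.433    8.709] F [ 0.875 -0.466  0.001] grip 0.0 open 1.0
grip t 61.5 tcp [ 480.056 -373.559    9.161] F [-0.748  0.195  5.554] grip 111.8 open 0.753
lift t 62.8 tcp [ 478.875 -372.475  155.665] F [-0.222 -0.524 -2.952] grip 110.4 open 0.754
over t 66.2 tcp [455.233  16.064 156.693] F [ 0.464  0.227 -2.813] grip 110.4 open 0.751
near t 66.9 tcp [455.46   16.18  104.954] F [ 0.551 -0.03  -2.716] grip 110.4 open 0.755
True
touch t 67.4 tcp [455.555  16.171  97.126] F [ 0.351 -0.4    4.368] grip 111.3 open 0.753
contact dz 0.41743173017616186
```

```bash
python3 rel.py purple_done; python3 - <<'E'
from h import *
bot.move_ptp((540,-300,330),down(pi/2)); bot.dwell(.3); shot("wrist","A6"); st()
bot.move_ptp((570,-340,260),down(pi)); bot.dwell(.3); shot("wrist","A7"); st()
a=[cv2.imread(f"pics/{i}.png")[0:300,80:480] for i in("purple_done","A6","A7","purple_over")]
cv2.imwrite("pics/P.png",np.vstack([np.hstack(a[:2]),np.hstack(a[2:])]))
E
```

```text
rel t 70.3 tcp [455.07   16.215 289.716] F [ 0.11  -0.035 -0.908] grip 0.0 open 1.002
 t 71.9 tcp [ 540.2   -299.338  330.256] F [-0.598 -1.103  0.148] grip 0.0 open 1.0
 t 73.6 tcp [ 570.031 -340.01   260.149] F [-0.073  0.049 -1.039] grip 0.0 open 1.001
```

View pics/P.png

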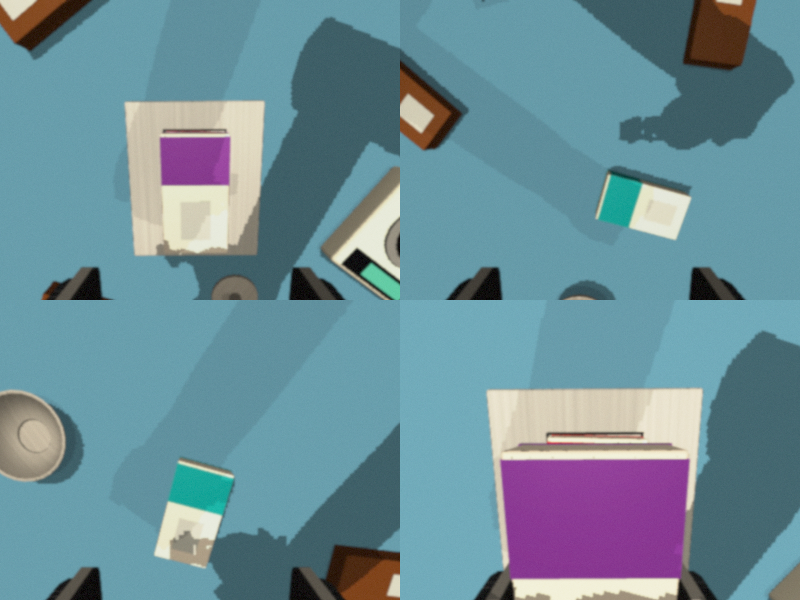

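```bash
python3 - <<'E'
from fit import *; from f3 import go
o=[("A6",n,u-320,v) for n,u,v in [("mp",608,175),("pp",690,191),("pm",677,240),("mm",598,218)]]+[("A7",n,u+80,v-300) for n,u,v in [("mm",180,460),("mp",233,474),("pp",206,567),("pm",155,556)]]
p,e=fitpts(rect(120,66),o,[610,-341,44,-.2]); print(p,e)
go("purple_done",[(160,135),(230,136),(229,252),(162,252)],128)
import subprocess
subprocess.run(["python3","stack.py",str(p[0]),str(p[1]),str(p[3]),"44","128","teal"])
E
```

```text
False
down t 76.0 tcp [ 608.777 -342.75    12.895] F [0.191 0.644 0.368] grip 0.0 open 1.002
grip t 76.3 tcp [ 609.108 -343.079   13.473] F [-0.57  -0.226  7.214] grip 111.8 open 0.755
lift t 77.9 tcp [ 607.709 -342.024  199.744] F [-0.075 -0.109 -2.785] grip 111.0 open 0.751
over t 81.3 tcp [455.24   16.077 200.886] F [-0.493  0.635 -2.421] grip 110.8 open 0.752
near t 82.0 tcp [455.465  16.172 149.183] F [ 0.538 -0.813 -2.177] grip 110.8 open 0.753
True
touch t 82.5 tcp [455.547  16.146 141.421] F [0.158 0.017 3.286] grip 111.5 open 0.754
contact dz 0.5260372918016571
[ 608.196 -342.368   37.539   -0.245] 1.4779950766300354
purple_done 128 centre [454.503  16.847] yaw 0.2443161789405406 len 116.25269276490071
```

Contact height is as expected; release, check, then turn to count.

```bash
python3 rel.py teal_done; python3 - <<'E'
from h import *
bot.move_ptp((459,200,290),down(-.397+pi-.75)); bot.dwell(.2); shot("side","T2")
a=cv2.imread("pics/teal_done.png")[0:300,80:480]; b=cv2.resize(cv2.imread("pics/T2.png")[170:320,170:370],(400,300),interpolation=cv2.INTER_CUBIC)
cv2.imwrite("pics/T.png",np.hstack([a,b]))
E
```

```text
rel t 85.0 tcp [454.99   16.234 289.591] F [0.051 0.513 0.249] grip 0.0 open 1.0
```

View pics/T.png

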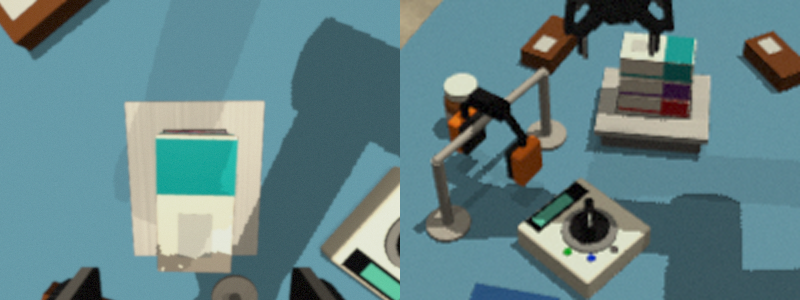

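```bash
python3 - <<'E'
from f3 import go
go("teal_done",[(155,137),(238,137),(233,272),(157,270)],172)
E
python3 turn.py .75 1.5; python3 - <<'E'
from h import *
bot.move_ptp((470,250,330),down(pi)); bot.dwell(.3); shot("wrist","F1"); shot("side","F2"); st()
a=cv2.imread("pics/F1.png")[0:300,80:480]; b=cv2.resize(cv2.imread("pics/F2.png")[170:320,170:370],(400,300),interpolation=cv2.INTER_CUBIC)
cv2.imwrite("pics/F.png",np.hstack([a,b]))
E
```

```text
teal_done 172 centre [453.901  17.053] yaw 0.23008563048409514 len 116.49187028232528
False
down t 89.5 tcp [460.139 312.76   66.522] F [0.776 0.178 0.555] grip 0.0 open 0.597
grip t 89.9 tcp [459.557 312.474  66.503] F [-2.17  -1.633  4.983] grip 39.7 open 0.15
turned t 90.8 tcp [459.778 312.43   66.503] F [-2.859 -2.048  5.323] grip 39.8 open 0.155
[-0.325  0.326  0.148] 2.360761861995705
up t 92.8 tcp [459.12  312.182 219.027] F [-0.208 -0.389  0.464] grip 0.0 open 0.602
 t 94.9 tcp [469.982 250.031 329.958] F [ 0.27   0.228 -0.347] grip 0.0 open 0.6
```

View pics/F.png

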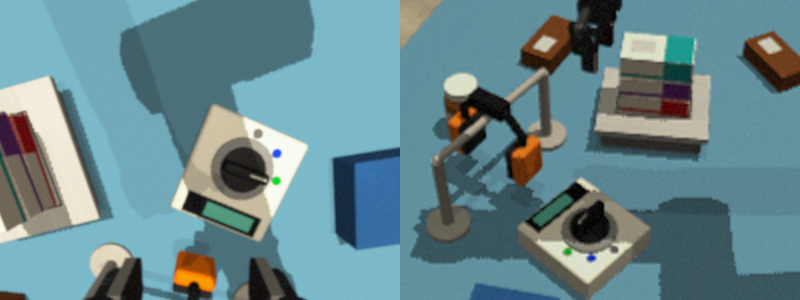

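The pointer lies on the green dot at (276,181), the column is square on the scale and the ear defenders hang on the rail.

```bash
python3 -c "
from h import *
print(bot.sign_off())"
```

```text
the job is handed in; nothing more can be done
None
```

The job is handed in: the ear defenders hang on the rail, the red, purple and teal cartons (the only three present) stand in one square column on the scale, and the selector went to zero and then, after stacking, to count; the verdict was not shown to me.

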